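# Index the last-marking turntable and lock it

### The job

On the dark grey marking stand, push the turntable round by the upright orange pin on its arm until the arm's pointer stands at the yellow dot. Then push the red lever round by its knob to its stop, to lock the table. Turn gently: the small green last only stands on the turntable and must ride round with it, untouched, not shifted or lifted; leave the other things on the bench where they are.

Things in the scene. Friction and masses are not known exactly. Their poses are not given: they have to be found in the camera images.
- turn_center (a point): Centre of the steel turntable (156 mm disc), on its vertical axis, at its top face 36 mm above the bench. It sits on a dark grey slab 300 x 440 mm, top 20 mm above the bench. It turns either way, up to a full turn, with friction: about 2 N at the pin, and it stays where it is left. This frame is the slab's: x along its short side.
- pin (a point): Middle of the upright orange pin on the turntable's arm, 66 mm above the bench, 100 mm from the axis. The pin is 14 mm thick and stands free from the arm's top (39 mm above the bench) to 85 mm. The arm is a bare metal bar 14 mm wide, straight out from the disc; this frame's x axis points outward along the arm.
- pointer_tip (a point): Tip of the orange pointer at the arm's outer end, 120 mm from the axis, 30 mm above the bench.
- dot_yellow: The yellow dot, 22 mm across, 2 mm thick, fixed on the slab 134 mm from the turntable's axis; origin at its centre. The target: with the arm pointing exactly at it the pointer tip is 14 mm short of its centre, seen from above. Which of the four places it has varies.
- dot_white: The white dot, the same size, at another place: not the target.
- dot_blue: The blue dot, the same size: not the target.
- dot_green: The green dot, the same size: not the target.
- last: Small green shoe last standing loose on the turntable, over its axis: 150 mm long, 57 mm wide, 75 mm high (its top 111 mm above the bench). Origin at the middle of its sole; x points to the toe, z up. It starts square across the arm (toe to the left, looking outward along the arm). Only friction holds it.
- lock (a joint): Angle of the red lock lever (rad): 0 to 0.3 at the start (open, the lever points away from the turntable), 1.4 at its stop (locked, the lever lies along the slab's side). It grows as the lever turns clockwise, seen from above; it needs about 1.5 N at the knob and stays where it is left.
- lock_pivot (a point): Pivot of the lock lever, on its vertical axis, 36 mm above the bench.
- lock_knob (a point): Middle of the upright red knob on the lever's end, 60 mm from the pivot, 65 mm above the bench. The knob is 15 mm thick and stands from 40 mm to 82 mm above the bench.
- tack_tin: Small metal tin, 44 mm across, 45 mm high, loose on a corner of the slab; origin under its centre. To be left alone.
- heel_block: Small wooden heel block, 55 x 45 x 30 mm, loose on another corner of the slab; origin under its centre. To be left alone.
- hammer: Hammer lying on the bench. To be left alone.
- glue_jar: Amber glue jar, 72 mm across, 90 mm high, on the bench. To be left alone.
- big_last: Large green shoe last, 240 mm long, 120 mm high, on the bench beside the stand. To be left alone.
- brush: Brush lying on the bench. To be left alone.
- pen: Blue pen, about 150 mm long, 10 mm thick, lying on the bench. To be left alone.
There are look-alikes about, which are no part of the job. What is shaped like the last but purple or white is not meant.

How it is judged:
By the outcome, as a careful person would: the job done as asked, in the order asked, and still so for the second after the job is handed in, with the robot touching nothing.
It also fails if it takes over 61 s, if anything falls off the work surface, if the arm or the gripper's body presses on something with over 40 N, if the wrist force passes 120 N, or if a joint passes its speed limit or range.

### The arm

A 6-joint arm with a two-finger parallel gripper is mounted at the origin on the work surface. World frame = base frame: x ahead of the robot, y to its left, z up, the work surface at z = 0. Lengths are in mm, angles in rad, forces in N, time in s.
With the tool pointing down it reaches from about 250 to 800 mm from the base axis. Payload 8.5 kg.
Tool frame: the origin (TCP) lies on the centre line of the jaws, within the pads' length; the fingertips stand 25 mm ahead of it and the grasp point (between the pads) lies 6 mm ahead of it; z points along the fingers, y is the line along which they close (so a half turn about z gives the same grasp; the last joint's range is limited). The gripper opens to 85 mm and grips with 20 to 120 N. Pads are 22 mm wide; open, the fingers measure 114 mm over their backs; the gripper's body (76 mm by 85 mm) begins 54 mm behind the grasp point. The pads swing forward as they close: fully open they stand 13 mm farther back than shut.
Start: joints at [1.327, 0.238, -0.013, 1.319, 0, 1.571], TCP at [126.718, 509.432, 228.076] pointing down, gripper open.
Joint ranges: [-2.66, 2.66], [-1.03, 1.9], [-1.14, 1.46], [-1.82, 2.27], [-1.45, 1.34], [-3.14, 3.14]. Speed limits (rad/s): [2.22, 2.22, 2.79, 3.14, 3.14, 3.14].

### API

Orientations are given as a rotation vector (axis times angle).
In Python, from station import bot, optics, workorder, monitor gives the robot as it stands. Calls block until the motion is done:
- bot.move_ptp(position, orientation): joint-space move of the TCP to a pose.
- bot.line_to(position, frame=None, vel=150): straight line of the TCP; frame=None keeps the orientation; vel is the mean speed in mm/s.
- bot.set_joints(angles): joint-space move.
- bot.set_gripper(opening): finger opening in mm; the grip force is fixed at half the most; returns when the fingers have stopped.
- bot.dwell(seconds).
- bot.solve_ik(position, orientation): joint angles nearest the present ones, or None.
- optics.capture(name): name is "scene" or "top" or "wrist"; returns a dict with "image" (400x640x3 uint8, red, green, blue), "K" (3x3 intrinsics, pixels), "k1" (the pictures are not rectified: a ray, as slopes to the right and down, at radius r is drawn at 1 + k1 r^2 times it, then the intrinsics apply), "pose" (4x4, takes a point from camera to world coordinates); the wrist camera has in their place "hand_eye" (4x4, takes a point from camera to tool coordinates, whose origin is the TCP and whose axes are the flange's). Camera axes: x right, y up, looking along -z (the intrinsics and any distortion apply to the point x, -y, -z); pixel columns grow to the right and rows downward; lengths in mm; the calibration is good to about 2 mm. A picture is of the moment at which its call begins: read the wrist's pose just before it. There is no depth.
A pose or a line that the arm cannot do raises bot.IKError and nothing moves.
- workorder.job_done(): hands the job in; it is judged then, once.
Trained networks look in the newest picture that a camera, given by its name, has taken for a name from the list of things; names that differ only in an ending like _2 or _b are one class to them, and where a whole thing is asked for, a point or a joint stands for the part that bears it (a point fixed in the world has none). Each returns a list of dicts, best first, with "conf" (0 to 1); they miss things now and then, are a little off and sometimes report something else, mostly with a low value. They report only what shows in the picture. A call takes as long as a camera call. They do not tell look-alikes from the thing itself.
- optics.spot_in(camera, query): "xy" ([column, row] in pixels, amid what is visible of it).
- optics.cut_out(camera, query): "mask" (400x640 bool, what is visible of it) and "xy" ([column, row] in pixels, amid what is visible of it).
- optics.spot_point(camera, query): "xy" ([column, row] in pixels: a listed point, or the origin of a listed thing).
Readings, each from a call of its own:
- monitor.read_time_s(): time.
- monitor.read_joint_positions(): joint angles.
- monitor.read_joint_velocities(): joint speeds.
- monitor.read_joint_torque(): joint torques, N m.
- monitor.read_tcp_pos(): TCP position.
- monitor.read_eef_rot(): TCP orientation.
- monitor.read_force(): force on the tool from outside, world axes, zero at the start.
- monitor.read_ft_torque(): the same for the moment, N m.
- monitor.read_width(): finger opening in mm.
- monitor.read_finger_force(): force on a finger pad.
Only numpy, scipy, OpenCV 4.12 (cv2) and the standard library are available. Lean on these libraries where they do the work, as an engineer would, in place of code of your own. Each camera call takes 0.05 s, during which the arm holds its last target. There are 200 camera calls.

## Working session

There is one attempt and no reset: what is moved stays moved. The work goes in short steps, each a Python script; the robot and the scene stay as the last script left them, time stands still between calls to the robot, and variables do not carry over. Pictures are saved under pics/ and viewed, at most 10 in all, crops included, and the job is handed in when it is done.

```bash
mkdir -p pics; ls; cat > h.py <<'E'
import numpy as np, cv2
from station import bot, optics, workorder, monitor
def save(cam,name):
    c=optics.capture(cam); cv2.imwrite(f'pics/{name}.png',c['image'][:,:,::-1]); return c
def ray(c,xy):
    K=c['K'];d=np.array([(xy[0]-K[0,2])/K[0,0],(xy[1]-K[1,2])/K[1,1]])
    u=d.copy()
    for _ in range(30): u=d/(1+c['k1']*(u@u))
    P=c['pose'];v=P[:3,:3]@np.array([u[0],-u[1],-1.]);return P[:3,3],v
def at(c,xy,z):
    o,v=ray(c,xy);return o+v*(z-o[2])/v[2]
def proj(c,p):
    P=c['pose'];q=P[:3,:3].T@(np.array(p)-P[:3,3]);u=np.array([q[0],-q[1]])/-q[2]
    u=u*(1+c['k1']*(u@u));return c['K'][:2,:2]@u+c['K'][:2,2]
def tri(a,xa,b,xb):
    o1,v1=ray(a,xa);o2,v2=ray(b,xb);s=np.linalg.lstsq(np.c_[v1,-v2],o2-o1,rcond=None)[0]
    p,q=o1+s[0]*v1,o2+s[1]*v2;return (p+q)/2,np.linalg.norm(p-q)
E
python3 - <<'E'
from h import *
np.set_printoptions(precision=1,suppress=True)
Z=dict(turn_center=36,pin=66,pointer_tip=30,dot_yellow=22,dot_white=22,dot_blue=22,dot_green=22,last=36,lock_pivot=36,lock_knob=65,tack_tin=20,heel_block=20)
cs={k:save(k,k+'0') for k in('top','scene')}
for n,z in Z.items():
    for k,c in cs.items():
        for r in optics.spot_point(k,n)[:3]: print(n,k,round(r['conf'],2),np.array(r['xy']),at(c,r['xy'],z)[:2])
print(monitor.read_time_s(),cs['top']['pose'],cs['scene']['pose'])
E
```

```text
pics
turn_center scene 0.33 [248.6 197.6] [ 593.2 -151.8]
pin top 0.68 [324.3 139.9] [674.6  29.7]
pin scene 0.59 [281.1 227.8] [673.6  38.2]
pointer_tip top 0.66 [322.4 133.1] [706.1  34.4]
pointer_tip top 0.66 [408.2 172.5] [ 578.4 -221.1]
pointer_tip scene 0.62 [272.9 243.9] [704.5  32.5]
dot_yellow top 0.57 [371.2 175.4] [ 573.5 -110.7]
dot_yellow scene 0.39 [265.4 201.2] [ 565.2 -110.8]
dot_white top 0.61 [285.2 167.7] [602.7 149.7]
dot_white top 0.29 [486.3 173.6] [ 571.4 -457.3]
dot_white scene 0.55 [333.8 242.2] [603.5 157. ]
dot_blue top 0.61 [285.8 170. ] [595.5 147.9]
dot_blue top 0.54 [347.9 214.7] [455.4 -36.7]
dot_blue scene 0.54 [311.  193.1] [454.  -19.4]
dot_blue scene 0.16 [344.3 212. ] [477.7 115.1]
dot_green top 0.5 [299.  211.8] [467.2 109.7]
dot_green scene 0.41 [343.6 207.6] [460.8 102.8]
last top 0.85 [328.6 174.6] [576.   18.6]
last top 0.62 [206.7 222.1] [440.8 381.8]
last top 0.61 [438.8 140.7] [ 672.8 -316.3]
last scene 0.88 [193. 204.] [ 709.  -268.2]
last scene 0.73 [401.9 196.6] [331.8 231.5]
last scene 0.69 [298.7 216.5] [581.8  26.7]
lock_pivot top 0.61 [388.3 171.3] [ 582.2 -160.5]
lock_pivot top 0.18 [484.6 249. ] [ 345.7 -430.8]
lock_pivot scene 0.62 [250.4 197.4] [ 589.4 -147.9]
lock_knob top 0.48 [408.1 173.4] [ 569. -213.]
lock_knob scene 0.54 [279.7 225.5] [667.6  28.7]
lock_knob scene 0.43 [238.  177.2] [ 559.1 -222.6]
tack_tin top 0.67 [259.7 204.6] [491.6 227.7]
tack_tin scene 0.38 [452.9 210.5] [290.2 380.8]
heel_block top 0.7 [270.8 134. ] [709.5 192.9]
1.3 [[  -0.     1.    -0.1  340.1]
 [  -1.    -0.    -0.    49. ]
 [  -0.     0.1    1.  1262.8]
 [   0.     0.     0.     1. ]] [[  -0.5   -0.5    0.7 1239.1]
 [   0.8   -0.3    0.4  531.2]
 [   0.     0.8    0.6  715.3]
 [   0.     0.     0.     1. ]]
```

```bash
python3 - <<'E'
import cv2
for n,(a,b,c,d) in dict(top0=(100,260,220,460),scene0=(140,300,180,420)).items():
    i=cv2.imread(f'pics/{n}.png')[a:b,c:d]; cv2.imwrite(f'pics/{n}c.png',cv2.resize(i,None,fx=3.3,fy=3.3,interpolation=cv2.INTER_CUBIC))
E
```

```text
(no output)
```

View pics/top0c.png

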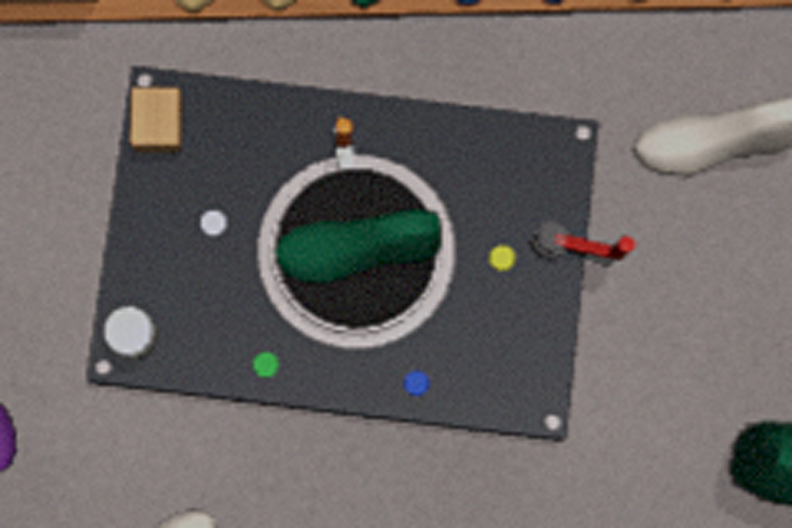

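View pics/scene0.png

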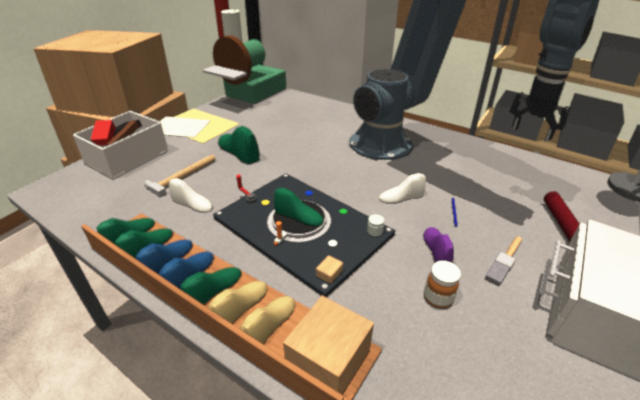

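```bash
cat >> h.py <<'E'
from scipy.spatial.transform import Rotation as R
def wcap(name):
    p=np.array(monitor.read_tcp_pos());r=np.array(monitor.read_eef_rot())
    c=save('wrist',name);T=np.eye(4);T[:3,:3]=R.from_rotvec(r).as_matrix();T[:3,3]=p
    c['pose']=T@c['hand_eye'];return c
def down(yaw): # tool z down, tool y along world direction yaw
    y=np.array([np.cos(yaw),np.sin(yaw),0]);z=np.array([0,0,-1.])
    return R.from_matrix(np.c_[np.cross(y,z),y,z]).as_rotvec()
E
python3 - <<'E'
from h import *
import pickle
np.set_printoptions(precision=3,suppress=True)
print(monitor.read_eef_rot(),R.from_rotvec(monitor.read_eef_rot()).as_matrix())
bot.set_gripper(28)
for i,p in enumerate([(560,60,330),(560,-80,330)]):
    for yaw in (np.pi/2,-np.pi/2,):
        q=bot.solve_ik(p,down(yaw)); print(p,yaw,q)
q0=down(np.pi/2) 
if bot.solve_ik((560,60,330),q0) is None or abs(bot.solve_ik((560,60,330),q0)[5])>abs((bot.solve_ik((560,60,330),down(-np.pi/2)) or [0]*5+[9])[5]): q0=down(-np.pi/2)
cs=[]
for i,p in enumerate([(560,60,330),(560,-80,330)]):
    bot.move_ptp(p,q0); bot.dwell(.3); c=wcap(f'w{i}'); cs.append(c)
    c['det']={}
    for n in ['turn_center','pin','pointer_tip','dot_yellow','dot_blue','dot_green','dot_white','last','lock_pivot','lock_knob']:
        c['det'][n]=[(r['conf'],np.array(r['xy'])) for r in optics.spot_point('wrist',n)[:2]]
        print(i,n,[(round(a,2),b) for a,b in c['det'][n]])
for n in cs[0]['det']:
    a,b=cs[0]['det'][n],cs[1]['det'][n]
    if a and b: print(n,*tri(cs[0],a[0][1],cs[1],b[0][1]))
pickle.dump(cs,open('cs.pkl','wb'));print(monitor.read_time_s(),cs[0]['hand_eye'],cs[0]['K'],cs[0]['k1'])
cv2.imwrite('pics/wboth.png',cv2.resize(np.vstack([c['image'] for c in cs])[:,:,::-1],(480,600)))
E
```

```text
[-0.382 -3.118  0.   ] [[-0.97   0.241 -0.   ]
 [ 0.241  0.97  -0.   ]
 [ 0.    -0.    -1.   ]]
(560, 60, 330) 1.5707963267948966 [0.107 0.298 0.327 1.6   0.    0.107]
(560, 60, 330) -1.5707963267948966 [ 0.107  0.298  0.327  1.6    0.    -3.035]
(560, -80, 330) 1.5707963267948966 [-0.142  0.302  0.333  1.602  0.    -0.142]
(560, -80, 330) -1.5707963267948966 [-0.142  0.302  0.333  1.602  0.     3.   ]Traceback (most recent call last):
  File "<stdin>", line 10, in <module>
ValueError: The truth value of an array with more than one element is ambiguous. Use a.any() or a.all()
```

```bash
python3 - <<'E'
from h import *
import pickle
np.set_printoptions(precision=3,suppress=True)
q0=down(np.pi/2)
cs=[]
for i,p in enumerate([(560,60,330),(560,-80,330)]):
    bot.move_ptp(p,q0); bot.dwell(.3); c=wcap(f'w{i}'); cs.append(c)
    c['det']={}
    for n in ['turn_center','pin','pointer_tip','dot_yellow','dot_blue','dot_green','dot_white','last','lock_pivot','lock_knob']:
        c['det'][n]=[(r['conf'],np.array(r['xy'])) for r in optics.spot_point('wrist',n)[:2]]
        print(i,n,[(round(a,2),b) for a,b in c['det'][n]])
for n in cs[0]['det']:
    a,b=cs[0]['det'][n],cs[1]['det'][n]
    if a and b: print(n,*tri(cs[0],a[0][1],cs[1],b[0][1]))
pickle.dump(cs,open('cs.pkl','wb'));print(monitor.read_time_s(),cs[0]['hand_eye'],cs[0]['K'],cs[0]['k1'])
cv2.imwrite('pics/wboth.png',cv2.resize(np.vstack([c['image'] for c in cs])[:,:,::-1],(480,600)))
E
```

```text
0 turn_center []
0 pin [(0.97, array([296.5, 245.1]))]
0 pointer_tip [(0.59, array([298.1, 243.3]))]
0 dot_yellow [(0.73, array([539.2, 192.4])), (0.53, array([211.8, 170.4]))]
0 dot_blue [(0.53, array([256.5,  95.6])), (0.33, array([ 17.1, 178.2]))]
0 dot_green [(0.65, array([346.7, 110.9]))]
0 dot_white [(0.47, array([369.6, 193. ])), (0.33, array([292., 177.]))]
0 last [(0.96, array([292.7, 176.9])), (0.64, array([107.9, 227.6]))]
0 lock_pivot [(0.86, array([180.7, 180.3])), (0.69, array([540.3, 189.8]))]
0 lock_knob [(0.91, array([132.6, 176.2])), (0.24, array([419.2, 129.7]))]
1 turn_center []
1 pin [(0.92, array([387.6, 242.4])), (0.61, array([474.7, 243.3]))]
1 pointer_tip [(0.96, array([381.3, 244. ]))]
1 dot_yellow [(0.49, array([295.8, 171. ]))]
1 dot_blue [(0.5, array([349. ,  94.8]))]
1 dot_green [(0.66, array([438.7, 112.9]))]
1 dot_white [(0.42, array([453.8, 194.3]))]
1 last [(0.9, array([377.9, 177.1])), (0.8, array([610.6,  94.5]))]
1 lock_pivot [(0.61, array([268.7, 180.8]))]
1 lock_knob [(0.71, array([224.6, 177.1]))]
pin [669.286  30.441  80.831] 3.931438866391703
pointer_tip [686.866  30.362  42.678] 1.321281779018526
dot_yellow [450.584 -68.653 632.586] 12.036056968977526
dot_blue [452.639 -29.669  20.654] 0.9987655724606104
dot_green [476.501 106.362  27.839] 2.4894405209839405
dot_white [604.651 148.466  25.808] 2.0701525530162286
last [578.053  22.148  20.45 ] 0.37100920342697247
lock_pivot [ 580.261 -153.88    38.126] 1.115196200522925
lock_knob [ 570.015 -216.68    57.689] 1.808046585356817
6.4583 [[   0.       0.956    0.294   74.946]
 [   1.       0.      -0.001   -0.953]
 [  -0.001    0.294   -0.956 -146.574]
 [   0.       0.       0.       1.   ]] [[283.345   0.    315.712]
 [  0.    283.345 204.528]
 [  0.      0.      1.   ]] -0.014522350323841611
```

View pics/wboth.png

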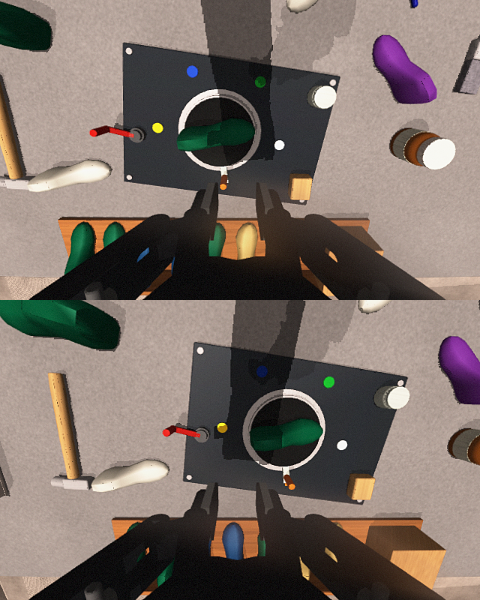

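```bash
cat >> h.py <<'E'
from scipy.optimize import least_squares
HUE=dict(yellow=(22,38),blue=(105,130),green=(45,75),orange=(4,18))
def blob(c,near,hue,rad=14,smin=110,vmin=60):
    h=cv2.cvtColor(c['image'],cv2.COLOR_RGB2HSV)
    if hue=='white': m=(h[...,1]<50)&(h[...,2]>140)
    else: m=(h[...,0]>=HUE[hue][0])&(h[...,0]<=HUE[hue][1])&(h[...,1]>smin)&(h[...,2]>vmin)
    yy,xx=np.mgrid[:400,:640];m&=np.hypot(xx-near[0],yy-near[1])<rad
    n=m.sum();return (np.array([xx[m].mean(),yy[m].mean()]) if n>5 else None),n
E
python3 - <<'E'
from h import *
import pickle
np.set_printoptions(precision=1,suppress=True)
cs=pickle.load(open('cs.pkl','rb'))
cs.append(optics.capture('top'))
g=dict(yellow=(573,-111,22),blue=(453,-30,22),green=(475,106,22),white=(604,148,22))
acc={}
for n,p in g.items():
    for i,c in enumerate(cs):
        b,k=blob(c,proj(c,p),n,14 if i<2 else 6,vmin=40)
        if b is not None: w=at(c,b,22)[:2];acc.setdefault(n,[]).append(w);print(n,i,b,k,w)
P=np.array([np.mean(acc[n][:2],0) for n in g]);
print(P)
f=least_squares(lambda x:np.hypot(*(P-x).T)-134,[578,20]);print(f.x,f.fun)
# ring: bright low-sat pixels of disc
for i,c in enumerate(cs):
    img=cv2.cvtColor(c['image'],cv2.COLOR_RGB2GRAY)
    pc=[]
    for a in np.arange(0,2*np.pi,.05):
        rs=np.arange(68,92,.5);v=[]
        q=[proj(c,(f.x[0]+r*np.cos(a),f.x[1]+r*np.sin(a),36)) for r in rs]
        v=cv2.remap(img,np.array(q,np.float32)[:,0],np.array(q,np.float32)[:,1],cv2.INTER_LINEAR).ravel().astype(float)
        d=np.convolve(v,[-1]*6+[1]*6,'valid');j=d.argmax() # bright inside -> dark outside
        if d[j]>200: pc.append((a,rs[j+6]))
    pc=np.array(pc);w=np.c_[pc[:,1]*np.cos(pc[:,0]),pc[:,1]*np.sin(pc[:,0])]+f.x
    s=least_squares(lambda x:np.hypot(*(w-x[:2]).T)-x[2],[*f.x,78],loss='soft_l1');print('ring',i,len(w),s.x)
pin0=[(669,30,84),]
for i,c in enumerate(cs):
    b,k=blob(c,proj(c,(669,30,80)),'orange',16 if i<2 else 6);print('orange',i,b,k, at(c,b,66) if k else '')
z=[cv2.resize(c['image'][int(y)-50:int(y)+50,int(x)-65:int(x)+65],(520,400),interpolation=cv2.INTER_CUBIC) for c in cs[:2] for x,y in [proj(c,(669,30,66))]]
cv2.imwrite('pics/pins.png',cv2.resize(np.vstack(z),(390,600))[:,:,::-1])
E
```

```text
yellow 0 [209.8 170.1] 168 [ 566.3 -111.9]
yellow 1 [295.2 168.2] 81 [ 563.6 -112.9]
blue 0 [256.   94.9] 203 [452.3 -30.1]
blue 1 [348.9  94.9] 185 [452.4 -30. ]
blue 2 [345.7 215.7] 49 [452.7 -29.9]
green 0 [346.7 109. ] 177 [472.4 106.8]
green 1 [438.  109.2] 194 [472.2 107.1]
green 2 [300. 210.] 45 [472.5 106.6]
white 0 [372.  193.1] 139 [604.7 153.2]
white 1 [455.6 193.2] 143 [604.8 153.3]
white 2 [284.2 167. ] 48 [604.9 152.5]
[[ 565.  -112.4]
 [ 452.4  -30. ]
 [ 472.3  106.9]
 [ 604.7  153.3]]
[575.9  21.8] [ 0.6 -0.   0.1  0.6]
ring 0 114 [573.5  22.9  86.9]
ring 1 115 [573.8  19.4  86.7]
ring 2 94 [574.8  21.9  88.5]
orange 0 [297.9 242.7] 164 [674.3  31.6  66. ]
orange 1 [385.3 242.9] 189 [674.8  30.7  66. ]
orange 2 [323.7 139.5] 33 [675.9  31.3  66. ]
```

View pics/pins.png

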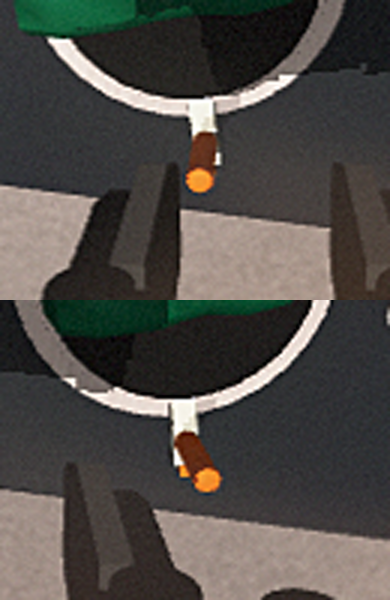

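```bash
cat >> h.py <<'E'
C=np.array([575.9,21.8])
def pose(th,r=100,z=72): # angle deg
    a=np.radians(th);return np.array([C[0]+r*np.cos(a),C[1]+r*np.sin(a),z]),down(a+np.pi/2)
E
python3 - <<'E'
from h import *
import pickle
np.set_printoptions(precision=1,suppress=True)
cs=pickle.load(open('cs.pkl','rb'))
for c in cs: # bright cap of the pin
    b,k=blob(c,proj(c,(672,31,85)),'orange',10,vmin=200);w=at(c,b,85)[:2];d=w-C;print(b,k,w,np.hypot(*d),np.degrees(np.arctan2(d[1],d[0])))
for t in range(6,-110,-20): print(t,bot.solve_ik(*pose(t)))
p,o=pose(5.4,99,180)
bot.move_ptp(p,o); p[2]=72; bot.line_to(p,vel=80)
print(monitor.read_force(),monitor.read_tcp_pos(),monitor.read_time_s())
c=wcap('cage');cv2.imwrite('pics/cagec.png',c['image'][:,:,::-1])
E
```

```text
[297.  248.8] 53 [675.6  31.4] 100.13123439661734 5.492792775724515
[387.3 248.1] 58 [674.7  29.3] 99.07954947219545 4.315051633378723
6 [ 0.   0.6  0.1  1.1  0.  -0.1]
-14 [-0.   0.6  0.1  1.1  0.   0.2]
-34 [-0.1  0.5  0.1  1.1  0.   0.5]
-54 [-0.1  0.5 -0.   1.1  0.   0.8]
-74 [-0.1  0.5 -0.1  1.   0.   1.2]
-94 [-0.1  0.4 -0.2  1.  -0.   1.5]
[-0.1  0.   0.1] [674.8  31.1  72.6] 8.8917
```

View pics/cagec.png

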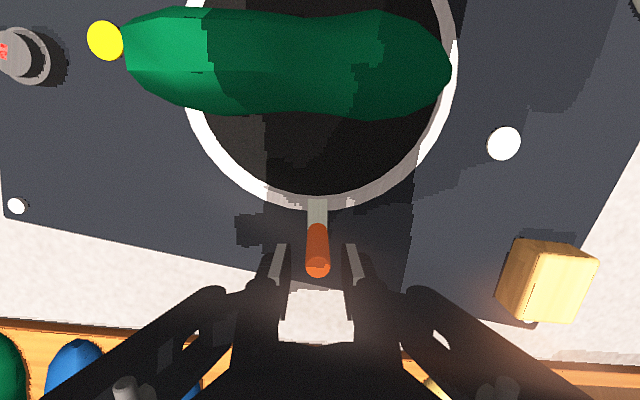

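```bash
python3 - <<'E'
from h import *
np.set_printoptions(precision=1,suppress=True)
bot.set_gripper(19); print(monitor.read_width(),monitor.read_force())
for t in np.linspace(4.9,-91,13)[1:]:
    p,o=pose(t,100,72); bot.line_to(p,o,vel=30)
    print(round(t,1),np.array(monitor.read_force()),end=' ')
print(monitor.read_time_s(),monitor.read_tcp_pos())
c=wcap('arc1');c2=save('top','arc1t')
cv2.imwrite('pics/arc1m.png',np.vstack([c['image'][:300],cv2.resize(c2['image'][110:240,240:440],(640,300))])[:,:,::-1])
E
```

```text
19.07068915344008 [ 0.2 -0.   0.7]
-3.1 [-0.   0.3  0.5] -11.1 [-0.3 -0.7 -0.1] -19.1 [-1.   0.1 -0.4] -27.1 [ 0.3 -0.6 -0.3] -35.1 [-0.4 -0.7  0.2] -43.1 [-0.6  0.3 -0.4] -51.0 [0.  0.1 0.6] -59.0 [0.1 0.5 0.7] -67.0 [-0.1 -0.3  0.3] -75.0 [-0.   0.8 -0.9] -83.0 [-1.1 -0.1  0.4] -91.0 [-0.9  0.4 -0.7] 16.625 [574.1 -78.2  72. ]
```

View pics/arc1m.png

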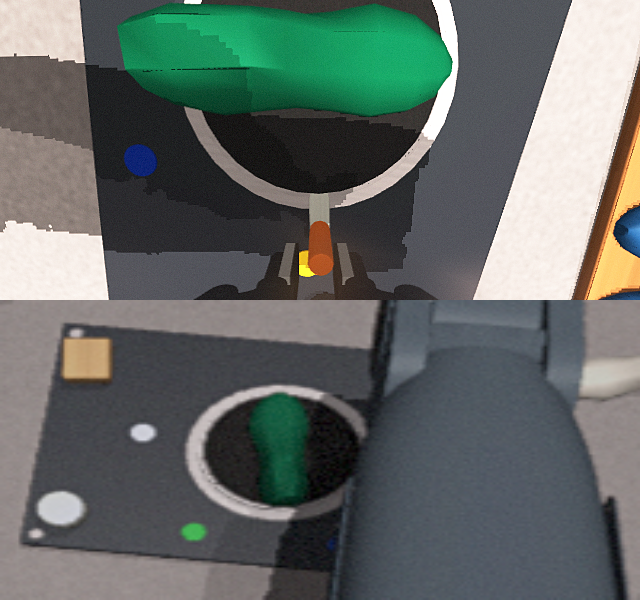

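```bash
cat >> h.py <<'E'
def dirn(w): d=np.asarray(w)[:2]-C; return np.hypot(*d),np.degrees(np.arctan2(d[1],d[0]))
E
python3 - <<'E'
from h import *
np.set_printoptions(precision=1,suppress=True)
p=np.array(monitor.read_tcp_pos()); p[2]=200; bot.line_to(p,vel=120)
out=[]
for dr in (100,60):
    q,o=pose(-91,dr,200)
    if dr!=100: bot.line_to(q,o,vel=120)
    bot.dwell(.2); c=wcap(f'l{dr}')
    y,k=blob(c,proj(c,(566,-112,22)),'yellow',30); print('yellow',y,k,at(c,y,22),dirn(at(c,y,22)))
    for n,z in (('pin',66),('pointer_tip',30)):
        for r in optics.spot_point('wrist',n)[:1]: print(n,r['conf'],np.array(r['xy']),at(c,r['xy'],z),dirn(at(c,r['xy'],z)))
    b,k=blob(c,proj(c,(574,-78,85)),'orange',25,vmin=225);print('cap',b,k,at(c,b,85) if k>5 else '',dirn(at(c,b,85)) if k>5 else '')
    x,yy=proj(c,(572,-95,40)).astype(int); x=max(x,70);yy=min(max(yy,65),335)
    out.append(cv2.resize(c['image'][yy-65:yy+65,x-65:x+65],(395,395),interpolation=cv2.INTER_CUBIC))
print(monitor.read_time_s())
cv2.imwrite('pics/lm.png',np.hstack(out)[:,:,::-1])
E
```

```text
yellow [309.9 212.3] 226 [ 566.  -113.1   22. ] (np.float64(135.27022993238825), np.float64(-94.21000254284091))
pin 0.93 [319.2 192.5] [577.3 -77.2  66. ] (np.float64(99.00430093982287), np.float64(-89.21583826436908))
pointer_tip 0.95 [318.  198.7] [576. -94.  30.] (np.float64(115.78311263830412), np.float64(-89.94595819008983))
cap None 2  
yellow [309.2 241.3] 212 [ 565.4 -112.2   22. ] (np.float64(134.40108555509622), np.float64(-94.46347900881483))
pin 0.94 [316.9 232.2] [575.4 -81.7  66. ] (np.float64(103.5321172100343), np.float64(-90.29408383419891))
pointer_tip 0.83 [317.  228.9] [575.4 -92.5  30. ] (np.float64(114.27866543611538), np.float64(-90.22785893573904))
cap [317.2 238.3] 33 [575.6 -80.4  85. ] (np.float64(102.17563372334739), np.float64(-90.18431875005611))
19.125
```

View pics/lm.png

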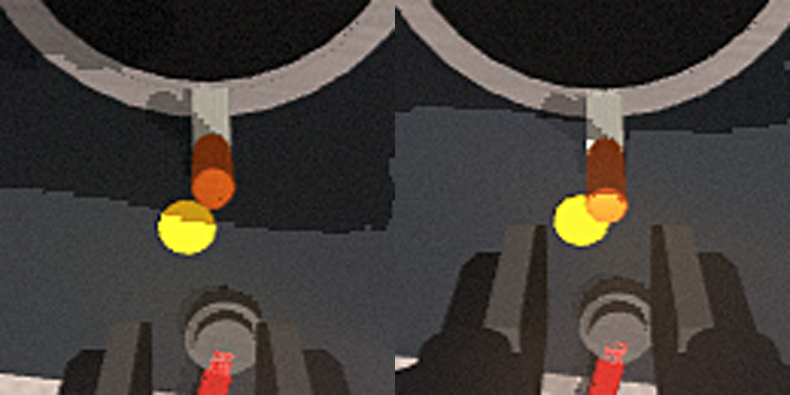

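```bash
python3 - <<'E'
from h import *
np.set_printoptions(precision=1,suppress=True)
for t,z,v in ((-91,200,150),(-91,72,100),(-95.6,72,10),(-95.6,200,120)):
    p,o=pose(t,100,z); bot.line_to(p,o,vel=v)
p,o=pose(-94,130,200); o=down(np.radians(-94-90)); print(bot.solve_ik(p,o))
bot.move_ptp(p,o); bot.dwell(.2); c=wcap('flip')
y,k=blob(c,proj(c,(566,-112,22)),'yellow',30); print('yellow',y,k,dirn(at(c,y,22)))
for n,z in (('pin',66),('pointer_tip',30)):
    for r in optics.spot_point('wrist',n)[:1]: print(n,r['conf'],np.array(r['xy']),dirn(at(c,r['xy'],z)))
for n,z in (('lock_pivot',36),('lock_knob',65)):
    for r in optics.spot_point('wrist',n)[:1]: print(n,r['conf'],np.array(r['xy']),at(c,r['xy'],z))
print(monitor.read_time_s())
x,yy=proj(c,(568,-90,40)).astype(int);yy=min(max(yy,100),300)
cv2.imwrite('pics/flipm.png',np.vstack([c['image'],cv2.resize(c['image'],(0,0),fx=3,fy=3,interpolation=cv2.INTER_CUBIC)[max(3*yy-100,0):3*yy+100,3*x-320:3*x+320]])[:,:,::-1])
E
```

```text
[-0.2  0.3  0.1  1.3  0.  -1.7]
yellow [316.5 181.8] 111 (np.float64(133.73806190763742), np.float64(-94.37025945888401))
pin 0.58 [320.1 222.4] (np.float64(99.7718074311286), np.float64(-96.63403428291168))
pointer_tip 0.97 [316.6 190.1] (np.float64(125.71965458213057), np.float64(-94.4459180090903))
lock_pivot 0.92 [301.8 143.4] [ 578.4 -157.8   36. ]
lock_knob 0.73 [310.6  85.8] [ 564.3 -211.8   65. ]
26.3083
```

View pics/flipm.png

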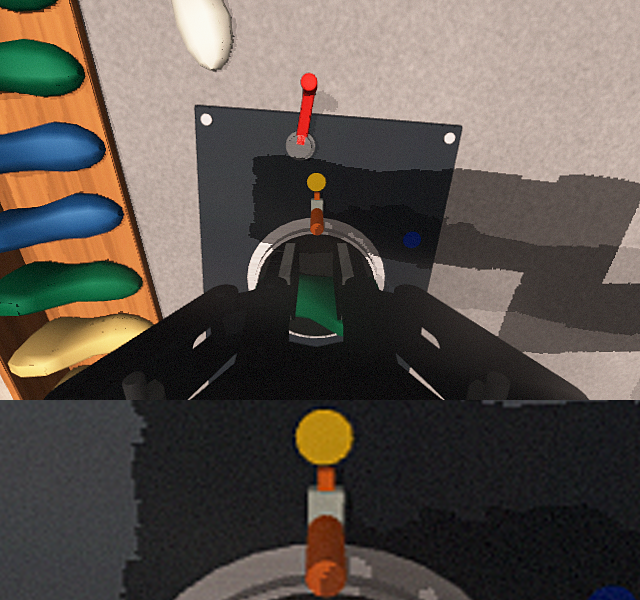

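```bash
cat > lv.py <<'E'
from h import *
import pickle
np.set_printoptions(precision=1,suppress=True)
cs=pickle.load(open('cs.pkl','rb'))
c=wcap('flip2');cs.append(c);pv=[];kn=[]
c['det']={n:[(r['conf'],np.array(r['xy'])) for r in optics.spot_point('wrist',n)[:1]] for n in('lock_pivot','lock_knob')}
for c in cs:
    for n,z,l in (('lock_pivot',36,pv),('lock_knob',65,kn)):
        w=at(c,c['det'][n][0][1],z)[:2];l.append(w);print(n,w)
    # red cap of the knob: brightest red near the top of the knob
    h=cv2.cvtColor(c['image'],cv2.COLOR_RGB2HSV);m=((h[...,0]<5)|(h[...,0]>174))&(h[...,1]>150)&(h[...,2]>70)
    yy,xx=np.mgrid[:400,:640];q=c['det']['lock_knob'][0][1];m&=np.hypot(xx-q[0],yy-q[1])<11
    print('red',at(c,[xx[m].mean(),yy[m].mean()],65)[:2],m.sum())
P=np.mean(pv,0);k=np.mean(kn,0);d=k-P;th=np.degrees(np.arctan2(d[1],d[0]));print(P,k,np.hypot(*d),th)
E
python3 lv.py
```

```text
lock_pivot [ 580.1 -154.9]
lock_knob [ 567.6 -211.7]
red [ 567.6 -220.7] 71
lock_pivot [ 581.3 -154.3]
lock_knob [ 569.4 -214.4]
red [ 568.1 -217. ] 92
lock_pivot [ 580.5 -153.8]
lock_knob [ 565.  -213.4]
red [ 566.1 -214.7] 241
[ 580.6 -154.3] [ 567.3 -213.2] 60.31961366372678 -102.7280830990018
```

```bash
cat > lv2.py <<'E'
from h import *
np.set_printoptions(precision=1,suppress=True)
P=np.array([580.6,-154.3])
def lp(th,z=73,r=60):
    a=np.radians(th);return [P[0]+r*np.cos(a),P[1]+r*np.sin(a),z],down(a-np.pi/2)
bot.set_gripper(32)
bot.move_ptp(*lp(-102.7,180)); bot.line_to(lp(-102.7)[0],vel=100); print(monitor.read_force())
bot.set_gripper(22); print(monitor.read_width(),monitor.read_force())
for t in np.linspace(-102.7,-170,9)[1:]:
    bot.line_to(*lp(t),vel=40); print(round(t),np.array(monitor.read_force()),end=' ')
t=-170
while t>-190:
    t-=1.5; bot.line_to(*lp(t),vel=12); f=np.array(monitor.read_force()); print(t,f,end=' ')
    if np.hypot(*f[:2])>6: break
print(monitor.read_time_s())
E
python3 lv2.py
```

```text
[ 0.8 -0.2  0.8]
21.89086873577815 [ 0.1  0.7 -0.1]
-111 [ 0.1 -0.4  1.5] -120 [-0.1 -0.2  0.4] -128 [ 0.1 -0.3 -0.4] -136 [-0.1  0.1 -0.3] -145 [ 0.6 -0.1  0.3] -153 [-0.3 -0.6  0.7] -162 [ 0.8 -0.5 -0.1] -170 [-0.2  0.4 -0.4] -171.5 [-0.1 -1.1  0.1] -173.0 [ 1.2 -1.2 -0.1] -174.5 [ 0.3 -2.3 -0.8] -176.0 [ 0.4 -0.1  0. ] -177.5 [ 0.9  0.  -0.8] -179.0 [ 1.2 -0.9 -1. ] -180.5 [ 0.8 -0.8 -0.2] -182.0 [ 0.8 -3.8 -0.6] -183.5 [ 1.1 -9.9 -2.1] 34.2083
```

```bash
python3 - <<'E'
from h import *
np.set_printoptions(precision=1,suppress=True)
p=np.array(monitor.read_tcp_pos()); p[1]-=2.5; bot.line_to(p,vel=20); p[2]=230; bot.line_to(p,vel=120)
bot.move_ptp((560,-20,330),down(np.pi/2)); bot.dwell(.3); c=wcap('fin')
for n,z in (('lock_pivot',36),('lock_knob',65),('last',36),('pin',66),('pointer_tip',30)):
    for r in optics.spot_point('wrist',n)[:1]: w=at(c,r['xy'],z);print(n,round(r['conf'],2),w,dirn(w))
print(monitor.read_time_s())
cv2.imwrite('pics/finm.png',cv2.resize(c['image'][40:300,130:500],(780,548),interpolation=cv2.INTER_CUBIC)[:,:,::-1])
E
```

```text
lock_pivot 0.68 [ 575.7 -155.3   36. ] (np.float64(177.08157357825473), np.float64(-90.07755265736759))
lock_knob 0.9 [ 522.3 -155.8   65. ] (np.float64(185.5217911016621), np.float64(-106.80323967050656))
last 0.86 [453.9 360.1  36. ] (np.float64(359.58497278582075), np.float64(109.83192038559126))
pin 0.88 [569.2 -76.3  66. ] (np.float64(98.3152913721704), np.float64(-93.92091664363852))
pointer_tip 0.8 [564.6 -98.9  30. ] (np.float64(121.20189018346295), np.float64(-95.35473361321564))
37.3417
```

View pics/finm.png

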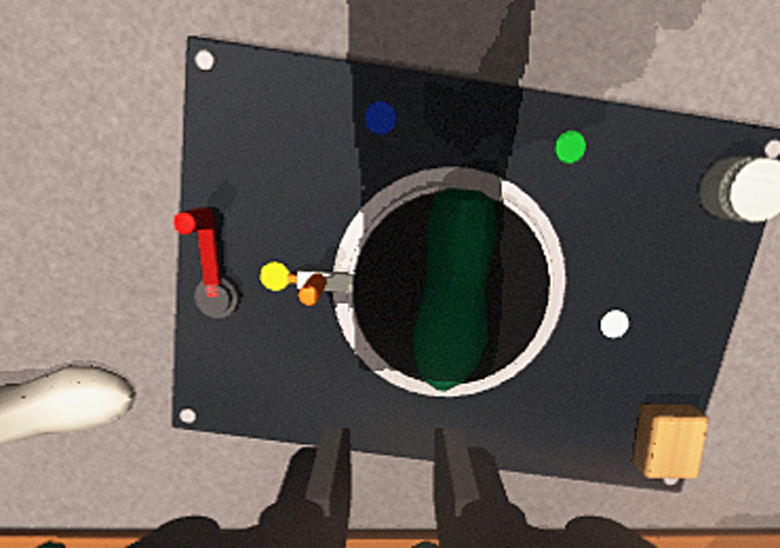

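The picture shows the pointer at the yellow dot (275,276), the lever against its stop along the slab's side (knob at 185,222), the last still square on the table, and the tin and heel block where they were.

```bash
python3 -c "
from station import workorder
print(workorder.job_done())"
```

```text
the job is handed in; nothing more can be done
None
```

The turntable's pointer stands at the yellow dot (within about 1° in the images), the red lever is against its stop, the small last rode round undisturbed, and the job was handed in at about 37 s; no verdict was returned.

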